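Lock a quarter-turn hook into the worktop rail

TASK

Lock the blue-handled hook into the slotted rail beside the red pointer: put its foot into the slot lengthways, press it down against the spring strip, give it a quarter turn either way and let go, so that it springs up with its grooves seated on the rail's lips. Feel for the slot and work gently, never pressing or twisting against the rail with 40 N or more, and leave the other things on the worktop alone.

Things in the scene. Friction and masses are not known exactly. Their poses are not given: they have to be found in the camera images.
- board: Fixed wooden board, 120 x 270 x 12 mm, origin at the centre of its underside, y along its length. An aluminium channel, the rail (46 mm wide, 30 high, 230 long), is fixed on it along y, with its axis anywhere from 12 mm to one side to 12 mm to the other of the board's centre line (board x = -12 to +12 mm). This offset is NOT reported: see or feel it. The robot cannot shift the rail.
- lip_level (a point): Point on the board's centre line (x = y = 0) at the height of the rail's lip tops, 42 mm above the board's underside. Slot 18 mm wide; the lips reach from 9 to 23 mm either side of the rail's axis, 3.5 mm thick; their inner edges, 3 mm thick, turn down to 35.5 mm above the board's underside. The channel is 40 mm wide inside, with end caps.
- strip_level (a point): Point on the board's centre line, 32 mm above the board's underside: the top of the black sprung strip inside the channel when free. It resists with 2 N at once and 1 N more for each mm pressed, rises again gently (damped) when let go, and stops hard after 10.5 mm.
- hook: Loose hook, 63 mm tall, about 80 to 160 g, upright on its foot; origin at the centre of the foot's underside, x along the foot. Steel foot 36 (x) x 15 (y) x 10 mm, lower long edges bevelled 0.5 mm; neck 14 mm thick. It enters with x along the board's y. Locked, x is square to the rail, underside 28.5 mm above the board's. Half a turn about z makes no difference.
- hook_grip (a point): Point on the hook's axis 50 mm above its underside, in the blue grip block: 34 (x) x 14 (y) mm, from 31 to 63 mm above the underside. Pinch it across y. A small dark prong stands out at each x end to 37 mm from the axis, 44 to 61 mm up. Below the block is a collar, 17 mm across, 24 to 27 mm up.
- hook_groove (a point): Point on the hook's axis 7 mm above its underside, level with the floors of two grooves across the foot's top (7 to 14 mm either side of the axis, 3 mm deep), which take the turned-down lip edges. To turn freely the underside must be pressed to 24 mm or less above the board's underside (strip down 8 mm, about 10 N).
- pointer: Small red pointer, 13 x 10 x 6 mm, fixed on the board's near edge, its tip towards the rail; its axes are parallel to the board's, origin under it. The hook is to be locked at the pointer's place along the rail (same y in the board's frame). Behind and right of the board stands a tall fixed microwave (world x over 0.58, y -0.12 to 0.22 m): swing past nearer the robot.
- tub_white: white open tub, 110 x 124 x 150 mm, bystander
- can_soda: drink can, 53 x 53 x 134 mm, bystander
- scoop: steel scoop with black handle, 229 x 70 x 46 mm, bystander
- matcha: small green jar with black cap, 44 x 44 x 105 mm, bystander
- jig: hourglass-shaped steel measuring cup, 45 x 45 x 78 mm, bystander
There are look-alikes about, which are no part of the job. There is more than one size of the hook; the one meant has the size given above.

How it is judged:
On the way:
1. the hook's foot is in the slot lengthways and pressed down on the strip (z of hook in the frame of board below 0.0255 m and x of hook in the frame of board between -0.017 and 0.017 m and angle between the x axis of hook and the y axis of board, either way round below 0.3 rad), for 0.1 s.
At the end, for the whole second after the job is handed in: The hook sits in the rail, upright (within 7 degrees), square to the rail (within 11 degrees), within 12 mm of the pointer along the rail, sprung up so that its underside is 27 to 30.3 mm above the board's underside, let go and at rest (z of hook in the frame of board between 0.027 and 0.0303 m and x of hook in the frame of board between -0.017 and 0.017 m and y of hook in the frame of pointer between -0.012 and 0.012 m and angle between the x axis of hook and the x axis of board, either way round below 0.2 rad and angle between hook's own z axis and vertical below 0.12 rad and linear speed of hook below 0.02 m/s and contact force between hook and the fingers below 0.1 N); the robot touches nothing.
It fails at once if hook and rail (or board) pressed together with more than 40 N (contact force between hook and board above 40 N).
It fails at once if the robot presses on the board or rail with more than 40 N (contact force between any of the fingers, the arm and board above 40 N).
It fails at once if a bystander moved by more than 30 mm (distance of any of tub_white, can_soda, scoop, matcha, jig from where it was at the start of the episode above 0.03 m).
It also fails if it takes over 72 s, if anything falls off the work surface, if the arm or the gripper's body presses on something with over 40 N, if the wrist force passes 120 N, or if a joint passes its speed limit or range.

ROBOT

A 6-joint arm with a two-finger parallel gripper is mounted at the origin on a cart in front of the work surface, level with it; the furniture and walls round the work are solid. World frame = base frame: x ahead of the robot, y to its left, z up, the work surface at z = 0. Lengths are in m, angles in rad, forces in N, time in s.
With the tool pointing down it reaches from about 0.3 to 0.875 m from the base axis. Payload 6.4 kg.
Tool frame: the origin (TCP) lies midway between the tips of the shut fingers; the grasp point (between the pads) lies 19 mm behind it; z points along the fingers, y is the line along which they close (so a half turn about z gives the same grasp; the last joint's range is limited). The gripper opens to 88 mm and grips with 3 to 60 N. Pads are 18 mm wide; open, the fingers measure 123 mm over their backs; the gripper's body (75 mm by 187 mm) begins 45 mm behind the grasp point.
Start: joints at [1.085, 0.181, 1.607, -0, 1.354, -0.206], TCP at [0.159, 0.553, 0.207] pointing down, gripper open.
Joint ranges: [-2.99, 2.99], [-0.89, 2.07], [0.3, 2.58], [-1.14, 4.28], [0, 2.63], [-3.12, 3.12]. Speed limits (rad/s): [2.57, 2.57, 3.01, 3.14, 3.14, 3.14].

INTERFACE

Orientations are given as a rotation vector (axis times angle).
In Python, from rig import * gives the robot as it stands. The module is installed in compiled form; this text tells all that it offers.
- The arm moves only by the tool arm_command, never from a script. Its argument "deltas" is a list of rows, each an object with "travel": the shift along the tool's x, y, z in units of 0.8 m (1.0 is 0.8 m), a list of three; "twist": the turn about the tool's z in units of 0.5 rad (1.0 is 0.5 rad). In form: [{"travel": [dx, dy, dz], "twist": twist}, ...]. A call has 1 to 12 rows; each row is the pose to reach, as a shift and turn from the pose commanded when the call began, along the tool's axes at that moment; what a row does not reach only later rows make up. A row lasts 1/12 s, in which the tool goes at most 41.7 mm and 7.16 degrees, less where a joint would pass 70% of its speed; a pose out of reach is approached as far as the arm can. A call with a number of a shift or a turn outside -1 to 1 is refused whole. A call with a gripper value outside its range is refused whole. "fingers" is the opening, from 0 (shut) to 1 (fully open), set as the call begins (left out, the last holds). The fingers move at their own pace and stop on an object; "force" is the grip in N (left out, the last holds). Time passes only in rows, so rows that repeat a pose let the fingers close. It gives the time, the measured TCP pose, the force, the opening and the grip force at its end, in the units of the state.
- sense(): the state, without advancing time (a new reading comes with each control period).
- capture(name): name is "scene" or "top"; returns the picture (480x640x3 uint8, blue, green, red); there is no depth.
- camera_params(name): a dict with "vertical_fov" (degrees; the focal length in pixels is half the picture's height over the tangent of half this angle, whatever the lens; pixels are square), "cx", "cy" (the principal point, pixels), "T" (4x4, takes a point from camera to world coordinates). Camera axes: x right, y down, z forward; pixel columns grow to the right and rows downward; lengths in m; the calibration is good to about 2 mm. A picture is of the moment at which its call begins. camera_params takes no time and is no camera call.
- hand_in(): hands the job in; it is judged then, once.
The state is a dict: "time_s": time; "joint_positions": joint angles; "joint_vel": joint speeds; "tau": joint torques, N m; "position": TCP position; "ee_rot": TCP orientation; "force": force on the tool from outside, world axes, zero at the start; "torque": the same for the moment, N m; "finger_gap": opening from 0.0 (shut) to 1.0 (fully open); "finger_force": force on a finger pad.
Only numpy, scipy, OpenCV 4.12 (cv2) and the standard library are available. Lean on these libraries where they do the work, as an engineer would, in place of code of your own. Each camera call takes 0.05 s, during which the arm holds its last target. There are 200 camera calls.

## Working session

There is one attempt and no reset: what is moved stays moved. The work goes in short steps, Python scripts to look and compute and a tool call to move; the robot and the scene stay as the last step left them, time stands still between calls to the robot, and variables do not carry over. Pictures are saved under pics/ and viewed, at most 10 in all, crops included, and the job is handed in when it is done.

Besides the shell and the picture viewer there is one more tool, called by a JSON object that holds its "fn" and its "kwargs". arm_command: Moves the arm, as the interface text tells. Its arguments: {"type":"object","properties":{"deltas":{"type":"array"},"fingers":{"type":"number"},"force":{"type":"number"}},"required":["deltas"]}

```bash
mkdir -p pics; python3 - <<'E'
from rig import *
import cv2
for n in("scene","top"):
    cv2.imwrite(f"pics/{n}0.png",capture(n)); p=camera_params(n); print(n,p["vertical_fov"],p["cx"],p["cy"],p["T"].round(4).tolist() if hasattr(p["T"],"round") else p["T"])
s=sense();print({k:s[k] for k in("time_s","position","ee_rot","force","finger_gap")})
E
```

```text
scene 42.78568752885732 309.8005649915549 242.09849565983106 [[-0.0015, -0.8517, 0.524, -0.2597], [-1.0, -0.0011, -0.0045, 0.164], [0.0044, -0.524, -0.8517, 1.4], [0.0, 0.0, 0.0, 1.0]]
top 51.95248116506753 319.5455790179089 237.99228792247843 [[0.0114, -0.981, 0.1935, 0.3092], [-0.9999, -0.0124, -0.004, 0.1812], [0.0063, -0.1934, -0.9811, 1.3351], [0.0, 0.0, 0.0, 1.0]]
{'time_s': 0.1, 'position': array([0.15852181, 0.55219087, 0.20621479]), 'ee_rot': array([-4.37986596e-01, -3.11040671e+00,  2.21829746e-03]), 'force': array([ 0.59664478, -0.09534296,  0.58447568]), 'finger_gap': 0.997860830529691}
```

View pics/scene0.png

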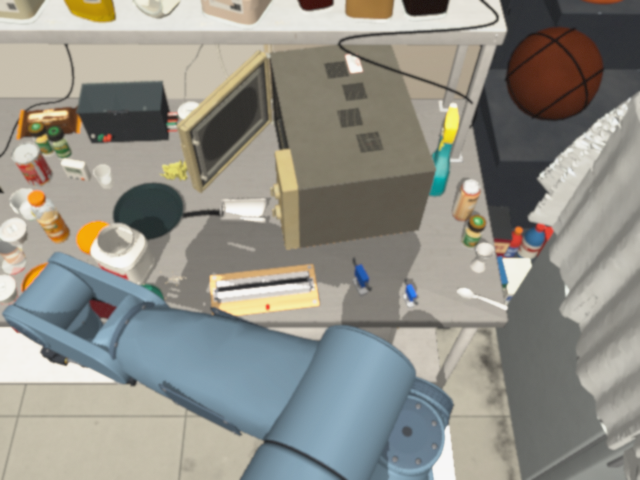

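View pics/top0.png

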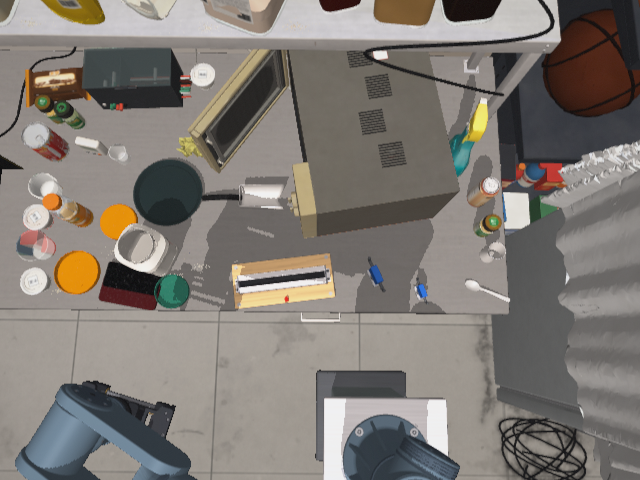

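The scene view shows the board near (265,290) with the pointer at (268,307), and two blue hooks at (362,275) and (411,292). In the top view they are at (376,273) and (422,291), with the board at (284,280) and the pointer at (287,299). I'll zoom in and measure next.

```bash
cat > h.py <<'E'
from rig import *
import cv2, numpy as np
def cast(n,uv,z):
    p=camera_params(n);T=np.array(p["T"]);f=240/np.tan(np.radians(p["vertical_fov"])/2)
    uv=np.atleast_2d(np.array(uv,float))
    d=np.c_[(uv[:,0]-p["cx"])/f,(uv[:,1]-p["cy"])/f,np.ones(len(uv))]@T[:3,:3].T
    return T[:3,3]+d*((z-T[2,3])/d[:,2])[:,None]
def blobs(m,mn=15):
    n,l,s,c=cv2.connectedComponentsWithStats(m.astype(np.uint8))
    return [(l==i,s[i],c[i]) for i in range(1,n) if s[i,4]>=mn]
def tri(uv1,uv2):
    "scene,top rays -> nearest point"
    A=[]
    for n,uv in(("scene",uv1),("top",uv2)):
        a=cast(n,uv,0.)[0];b=cast(n,uv,.3)[0];A.append((a,(b-a)/np.linalg.norm(b-a)))
    M=sum(np.eye(3)-np.outer(d,d) for _,d in A);v=sum((np.eye(3)-np.outer(d,d))@a for a,d in A)
    return np.linalg.solve(M,v)
E
python3 - <<'E'
from h import *
im={n:cv2.imread(f"pics/{n}0.png") for n in("scene","top")}
for n in im:
    hsv=cv2.cvtColor(im[n],cv2.COLOR_BGR2HSV)
    b=(abs(hsv[...,0].astype(int)-110)<14)&(hsv[...,1]>150)&(hsv[...,2]>60)
    for m,s,c in blobs(b):
        if 340<c[0]<450 and 240<c[1]<320:
            pts=np.argwhere(m)[:,::-1];r=cv2.minAreaRect(pts.astype(np.float32))
            P=cast(n,cv2.boxPoints(r),.055)
            print(n,"blue",s,c.round(1),cast(n,c,.05)[0].round(4),"sides",np.linalg.norm(P[1]-P[0]).round(4),np.linalg.norm(P[2]-P[1]).round(4))
    red=((hsv[...,0]<8)|(hsv[...,0]>172))&(hsv[...,1]>150)&(hsv[...,2]>100)
    for m,s,c in blobs(red,5):
        if 250<c[0]<310 and 280<c[1]<320: print(n,"red",s,c,cast(n,c,.016)[0].round(4))
    wood=(hsv[...,0]>10)&(hsv[...,0]<28)&(hsv[...,1]>60)&(hsv[...,2]>150)
    wood[:240]=0;wood[:,:200]=0;wood[:,345:]=0
    m=cv2.morphologyEx(wood.astype(np.uint8),cv2.MORPH_CLOSE,np.ones((25,25)))
    m,s,c=max(blobs(m),key=lambda q:q[1][4])
    r=cv2.minAreaRect(np.argwhere(m)[:,::-1].astype(np.float32));P=cast(n,cv2.boxPoints(r),.012)
    print(n,"board",cv2.boxPoints(r).round(1).tolist(),P[:,:2].round(4).tolist(),P.mean(0).round(4))
a=cv2.resize(im["top"][235:315,220:440],None,fx=3.6,fy=3.6,interpolation=cv2.INTER_CUBIC)
b=cv2.resize(im["scene"][250:325,205:425],None,fx=3.6,fy=3.6,interpolation=cv2.INTER_CUBIC)
cv2.imwrite("pics/z.png",np.vstack([a,b]))
E
```

```text
scene blue [356 265  12  21 157] [361.  274.7] [0.4751 0.0286 0.05  ] sides 0.0248 0.0551
scene blue [407 285   9  15  91] [410.6 291.9] [ 0.4271 -0.0915  0.05  ] sides 0.0179 0.038
scene red [266 305   3   4   9] [267.33333333 306.44444444] [0.4036 0.2627 0.016 ]
scene board [[204.1999969482422, 250.1999969482422], [311.20001220703125, 236.8000030517578], [319.8999938964844, 306.0], [212.8000030517578, 319.3999938964844]] [[0.5688, 0.4351], [0.6108, 0.1527], [0.4068, 0.1317], [0.3702, 0.3962]] [0.4891 0.2789 0.012 ]
top blue [370 266  13  18 142] [375.8 274.3] [0.4676 0.0273 0.05  ] sides 0.0225 0.0442
top blue [417 284  10  13  86] [421.6 290.4] [ 0.4268 -0.0917  0.05  ] sides 0.0184 0.0324
top red [285 296   4   6  18] [286.27777778 298.72222222] [0.4034 0.2626 0.016 ]
top board [[229.8000030517578, 264.20001220703125], [329.6000061035156, 252.5], [334.79998779296875, 297.1000061035156], [235.10000610351562, 308.79998779296875]] [[0.4949, 0.4178], [0.5304, 0.1481], [0.4096, 0.1332], [0.3754, 0.3983]] [0.4526 0.2743 0.012 ]
```

View pics/z.png

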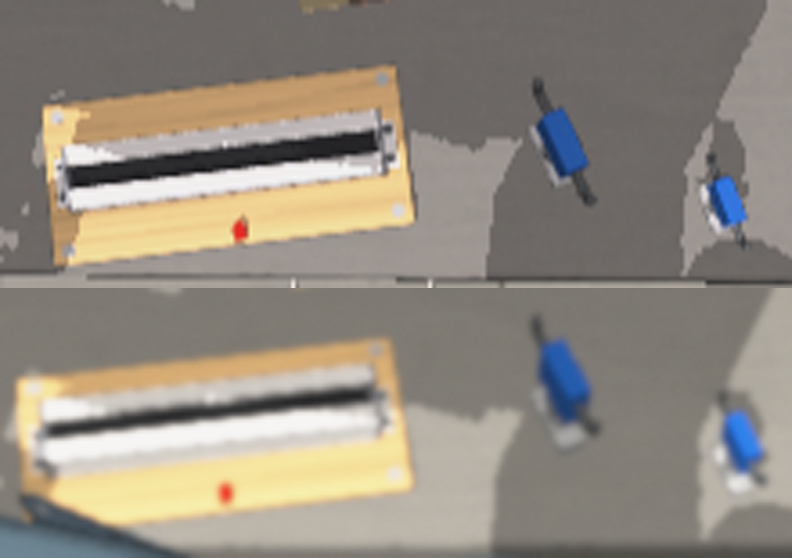

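```bash
python3 - <<'E'
from h import *
from scipy.spatial.transform import Rotation as R
for n in("top","scene"):
    im=cv2.imread(f"pics/{n}0.png");g=cv2.cvtColor(im,cv2.COLOR_BGR2GRAY)
    for th in(70,90,110):
        d=g<th; k=np.zeros_like(d); k[262:296,235:330]=1
        if n=="scene": k[:]=0; k[268:300,215:312]=1
        m,s,c=max(blobs(d&k),key=lambda q:q[1][4]);p=np.argwhere(m)[:,::-1].astype(np.float32)
        P=cast(n,p,.042)[:,:2];mu=P.mean(0);w,V=np.linalg.eigh(np.cov((P-mu).T));a=V[:,1]*np.sign(V[1,1])
        ang=np.degrees(np.arctan2(-a[0],a[1]));t=(P-mu)@a
        # width = area / length
        A=len(P)*abs(np.linalg.det(np.c_[cast(n,c+[1,0],.042)[0,:2]-cast(n,c,.042)[0,:2],cast(n,c+[0,1],.042)[0,:2]-cast(n,c,.042)[0,:2]]))
        print(n,th,s[:4],"centre",mu.round(4),"yaw",ang.round(2),"len",np.ptp(t).round(4),"w",(A/np.ptp(t)).round(4))
# hook: prongs dark
for n,(u,v) in(("top",(421.6,290.4)),("scene",(410.6,291.9))):
    im=cv2.imread(f"pics/{n}0.png");hsv=cv2.cvtColor(im,cv2.COLOR_BGR2HSV)
    b=(abs(hsv[...,0].astype(int)-110)<14)&(hsv[...,1]>150)&(hsv[...,2]>60)
    for m,s,c in blobs(b):
        if abs(c[0]-u)<3:
            p=np.argwhere(m)[:,::-1]; P=cast(n,p,.055)[:,:2]; mu=P.mean(0);w,V=np.linalg.eigh(np.cov((P-mu).T));a=V[:,1]
            print(n,"hook",mu,"axis deg",np.degrees(np.arctan2(a[1],a[0]))%180)
    x,y=int(u),int(v); print(cv2.cvtColor(im,cv2.COLOR_BGR2GRAY)[y-15:y+16,x-9:x+10]) if n=="top" else 0
print(cast("top",[(417.2,278.6),(426.1,302.5)],.053), tri((410.6,291.9),(421.6,290.4)),tri((361,274.7),(375.8,274.3)))
s=sense();print(R.from_rotvec(s["ee_rot"]).as_matrix().round(4))
E
```

```text
top 70 [239 271  86  16] centre [0.4535 0.2752] yaw 7.58 len 0.2249 w 0.0148
top 90 [238 271  88  16] centre [0.4537 0.2742] yaw 7.43 len 0.2301 w 0.0152
top 110 [238 270  91  17] centre [0.4541 0.2727] yaw 7.67 len 0.2389 w 0.0156
scene 70 [219 278  88  12] centre [0.4538 0.2681] yaw 7.44 len 0.2179 w 0.0063
scene 90 [219 278  89  13] centre [0.4542 0.2677] yaw 7.61 len 0.2209 w 0.0089
scene 110 [218 277  91  14] centre [0.4542 0.2672] yaw 7.5 len 0.2258 w 0.0104
top hook [ 0.42630691 -0.09058743] axis deg 18.849266111583262
[[104 129 149 149 149 108 105 104 104 105 104 106 105 106 128 149 150 148
  150]
 [105 148 151 151 151 108 104 106 105 105 104 105 105 106 106 148 150 148
  149]
 [104 150 151 153 125  91  92 106 105 105 105 106 105 106 104 148 150 148
  148]
 [131 152 151 152  86  65  73 105 105 106 106 106 106 105 105 150 151 149
  149]
 [152 154 152 152  92  57  77 105 106 106 105 106 105 106 107 150 152 151
  150]
 [154 152 152 151 102  79  87 105 105 106 106 106 106 106 105 151 152 153
  152]
 [152 152 151 151 129  94  92  94 105 105 106 105 105 104 104 148 152 154
  152]
 
[... 1568 characters left out ...]
132 131 131 130 130  98  99  66 117 128 129
  129]
 [151 152 152 152 151 151 131 107 105 105 105 104  93  77  58  88  96 104
  105]
 [152 153 153 133 130 130 105 105 105 105 105 105 105  95  71 103  93 103
  104]
 [151 152 153 108 105 104 103 104 104 105 106 107 106 106  95 107 102 104
  105]
 [152 133 133 107 104 104 103 104 105 105 106 107 107 107 107 108 106 105
  105]]
scene hook [ 0.4246114  -0.09056327] axis deg 7.972137807291034
[[ 0.4571623  -0.08040328  0.053     ]
 [ 0.3953408  -0.10180231  0.053     ]] [ 0.42670255 -0.09148048  0.05071736] [0.46522187 0.03002367 0.06836936]
[[-9.611e-01  2.762e-01 -7.000e-04]
 [ 2.762e-01  9.611e-01 -1.300e-03]
 [ 3.000e-04 -1.500e-03 -1.000e+00]]
```

The small hook's two views agree at a height of about 0.05 m, so it is the 63 mm one. It is at (0.426, -0.0915) with yaw 19°. The rail axis passes near (0.4537, 0.274) with yaw 7.5°, and the pointer is at (0.4034, 0.2626). I'll move towards the hook.

{"fn": "arm_command", "kwargs": {"deltas": [{"travel": [-0.27,-0.34,0],"twist": -0.5},{"travel": [-0.27,-0.34,0],"twist": -1},{"travel": [-0.27,-0.34,0],"twist": -1},{"travel": [-0.27,-0.34,0],"twist": -1},{"travel": [-0.27,-0.34,0],"twist": -1},{"travel": [-0.27,-0.34,0],"twist": -1},{"travel": [-0.27,-0.34,0],"twist": -1},{"travel": [-0.27,-0.34,0],"twist": -1},{"travel": [-0.27,-0.34,0],"twist": -1},{"travel": [-0.27,-0.34,0],"twist": -1}], "fingers": 1}}

```text
time_s: 0.93
position: [0.2925, 0.2282, 0.2069]
ee_rot: [-0.337, 3.123, -0.002]
force: [0.2, 0.2, 0.8]
finger_gap: 1.0
finger_force: 0.0
```

```bash
cat >> h.py <<'E'
from scipy.spatial.transform import Rotation as R
def go(x,y,z,yaw):
    "numbers towards target; yaw=angle of tool y (deg)"
    s=sense();M=R.from_rotvec(s["ee_rot"]).as_matrix();p=s["position"]
    cy=np.degrees(np.arctan2(M[1,1],M[0,1]));dy=(yaw-cy+180)%360-180
    print("t",s["time_s"],"p",p.round(4),"yaw",cy.round(2),"F",np.round(s["force"],1),"gap",round(s["finger_gap"]*88,1),"ff",s["finger_force"])
    print("travel",(M.T@(np.array([x,y,z])-p)/.8).round(4),"twist",round(-np.radians(dy)/.5,3))
E
python3 -c "
from h import *
go(.426,-.0915,.14,109)"
```

```text
t 0.9333 p [0.2925 0.2282 0.2069] yaw 102.33 F [0.2 0.2 0.8] gap 88.0 ff 0.0
travel [-0.0776 -0.4259  0.0842] twist -0.233
```

{"fn": "arm_command", "kwargs": {"deltas": [{"travel": [-0.0776,-0.426,0.02],"twist": -0.233},{"travel": [-0.0776,-0.426,0.084],"twist": -0.233},{"travel": [-0.0776,-0.426,0.084],"twist": -0.233},{"travel": [-0.0776,-0.426,0.084],"twist": -0.233},{"travel": [-0.0776,-0.426,0.084],"twist": -0.233},{"travel": [-0.0776,-0.426,0.084],"twist": -0.233},{"travel": [-0.0776,-0.426,0.084],"twist": -0.233},{"travel": [-0.0776,-0.426,0.084],"twist": -0.233},{"travel": [-0.0776,-0.426,0.084],"twist": -0.233},{"travel": [-0.0776,-0.426,0.084],"twist": -0.233},{"travel": [-0.0776,-0.426,0.084],"twist": -0.233}]}}

```text
time_s: 1.85
position: [0.4261, -0.0876, 0.139]
ee_rot: [0.522, -3.096, -0.003]
force: [0.6, 0.6, 0.1]
finger_gap: 1.003
finger_force: 0.0
```

```bash
python3 -c "
from h import *
go(.426,-.0915,.033,109)
a=capture('scene')[235:335,345:475];cv2.imwrite('pics/a.png',cv2.resize(a,None,fx=5,fy=5))"
```

```text
t 1.85 p [ 0.4261 -0.0876  0.139 ] yaw 109.15 F [0.6 0.6 0.1] gap 88.3 ff 0.0
travel [ 0.0015 -0.0048  0.1325] twist 0.005
```

View pics/a.png

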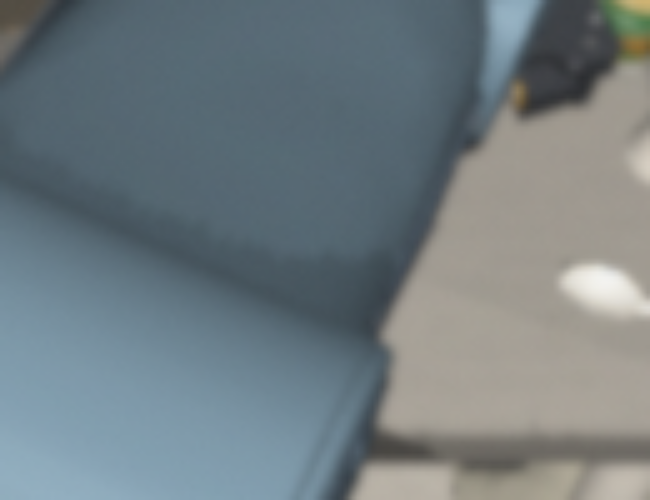

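{"fn": "arm_command", "kwargs": {"deltas": [{"travel": [0,0,0.04]},{"travel": [0,0,0.08]},{"travel": [0,0,0.1]},{"travel": [0,0,0.12]},{"travel": [0,0,0.132]},{"travel": [0,0,0.132]},{"travel": [0,0,0.132]}]}}

```text
validation failed for argument at $.de...
```

```bash
python3 -c "
from h import *
go(.426,-.0915,.033,109)"
```

```text
t 1.9 p [ 0.4258 -0.0866  0.1392] yaw 109.24 F [0.4 0.6 0.4] gap 88.1 ff 0.0
travel [ 0.0016 -0.0061  0.1328] twist 0.009
```

{"fn": "arm_command", "kwargs": {"deltas": [{"travel": [0.0015,-0.006,0.04],"twist": 0},{"travel": [0.0015,-0.006,0.08],"twist": 0},{"travel": [0.0015,-0.006,0.1],"twist": 0},{"travel": [0.0015,-0.006,0.12],"twist": 0},{"travel": [0.0015,-0.006,0.132],"twist": 0},{"travel": [0.0015,-0.006,0.132],"twist": 0},{"travel": [0.0015,-0.006,0.132],"twist": 0}]}}

```text
time_s: 2.48
position: [0.4267, -0.0913, 0.0345]
ee_rot: [0.529, -3.097, -0.001]
force: [-0.1, -0.0, 0.9]
finger_gap: 0.995
finger_force: 0.0
```

```bash
python3 -c "
from h import *
go(.426,-.0915,.033,109)"
```

```text
t 2.4833 p [ 0.4267 -0.0913  0.0345] yaw 109.38 F [-0.1 -0.   0.9] gap 87.6 ff 0.0
travel [0.0009 0.     0.0019] twist 0.013
```

Now I'll close on it gently, then firm up the grip.

{"fn": "arm_command", "kwargs": {"deltas": [{"travel": [0,0,0.001],"twist": 0},{"travel": [0,0,0.001],"twist": 0},{"travel": [0,0,0.001],"twist": 0},{"travel": [0,0,0.001],"twist": 0},{"travel": [0,0,0.001],"twist": 0},{"travel": [0,0,0.001],"twist": 0},{"travel": [0,0,0.001],"twist": 0},{"travel": [0,0,0.001],"twist": 0},{"travel": [0,0,0.001],"twist": 0},{"travel": [0,0,0.001],"twist": 0},{"travel": [0,0,0.001],"twist": 0},{"travel": [0,0,0.001],"twist": 0}], "fingers": 0, "force": 10}}

```text
time_s: 3.48
position: [0.4267, -0.0924, 0.0334]
ee_rot: [0.526, -3.097, -0.0]
force: [-0.4, -0.5, -0.1]
finger_gap: 0.117
finger_force: 0.0
```

{"fn": "arm_command", "kwargs": {"deltas": [{"travel": [0,0,0],"twist": 0},{"travel": [0,0,0],"twist": 0},{"travel": [0,0,0],"twist": 0},{"travel": [0,0,0],"twist": 0},{"travel": [0,0,0],"twist": 0},{"travel": [0,0,0],"twist": 0}], "fingers": 0, "force": 50}}

```text
time_s: 3.98
position: [0.4267, -0.0923, 0.0334]
ee_rot: [0.526, -3.097, 0.0]
force: [0.8, -0.1, -0.8]
finger_gap: 0.004
finger_force: 0.0
```

```bash
python3 -c "
from h import *
go(.426,-.0915,.2,109)"
```

```text
t 3.9833 p [ 0.4267 -0.0923  0.0334] yaw 109.29 F [ 0.8 -0.1 -0.8] gap 0.3 ff 0.0
travel [ 0.0005  0.0013 -0.2082] twist 0.01
```

The fingers shut on nothing. I'll rise, move clear and look.

{"fn": "arm_command", "kwargs": {"deltas": [{"travel": [0,0,-0.04],"twist": 0},{"travel": [0,0,-0.08],"twist": 0},{"travel": [0,0,-0.12],"twist": 0},{"travel": [0,0,-0.16],"twist": 0},{"travel": [0,0.2,-0.2],"twist": 0},{"travel": [0,0.25,-0.2],"twist": 0},{"travel": [0,0.25,-0.2],"twist": 0},{"travel": [0,0.25,-0.2],"twist": 0},{"travel": [0,0.25,-0.2],"twist": 0},{"travel": [0,0.25,-0.2],"twist": 0}]}}

```text
time_s: 4.82
position: [0.3589, 0.1012, 0.1944]
ee_rot: [-0.536, 3.094, 0.003]
force: [0.5, 0.1, 0.5]
finger_gap: 0.01
finger_force: 0.0
```

```bash
python3 -c "
from h import *
go(.426,-.0915,.2,109)
t=capture('top');s=capture('scene');cv2.imwrite('pics/t1.png',t);cv2.imwrite('pics/s1.png',s)
cv2.imwrite('pics/b.png',np.vstack([cv2.resize(t[235:315,330:490],None,fx=3.7,fy=3.7),cv2.resize(s[240:320,330:490],None,fx=3.7,fy=3.7)]))"
```

```text
t 4.8167 p [0.3589 0.1012 0.1944] yaw 109.65 F [0.5 0.1 0.5] gap 0.9 ff 0.0
travel [ 0.0019 -0.255  -0.0074] twist 0.023
```

View pics/b.png

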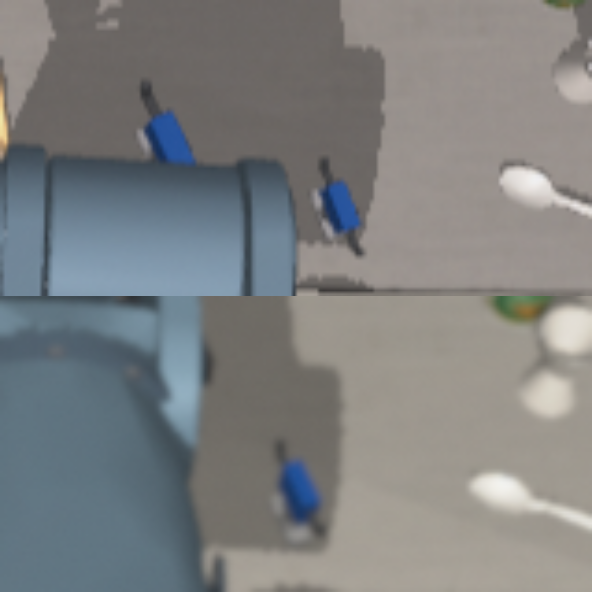

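```bash
python3 -c "
from h import *
def proj(n,X):
    p=camera_params(n);T=np.linalg.inv(np.array(p['T']));f=240/np.tan(np.radians(p['vertical_fov'])/2);c=T[:3,:3]@X+T[:3,3];return (p['cx']+f*c[0]/c[2],p['cy']+f*c[1]/c[2])
o=[]
for n in('scene','top'):
    for X in([.1585,.552,.206],[.1585,.552,.0],[.1585,.552,.27],[0,0,0]): print(n,X,np.round(proj(n,np.array(X)),1))
    for h in (0,.0315,.063): print('hook',n,h,np.round(proj(n,np.array([.426,-.0915,h])),1))
    print('now',n,np.round(proj(n,np.array([.359,.101,.194])),1))
i=cv2.imread('pics/top0.png');cv2.imwrite('pics/c.png',cv2.resize(i[350:480,10:210],None,fx=3.5,fy=3.5))
"
```

```text
scene [0.1585, 0.552, 0.206] [114.3 375.7]
scene [0.1585, 0.552, 0.0] [138.2 406. ]
scene [0.1585, 0.552, 0.27] [105.4 364.4]
scene [0, 0, 0] [382.4 478.4]
hook scene 0 [407.8 301.2]
hook scene 0.0315 [409.5 295.7]
hook scene 0.063 [411.4 289.9]
now scene [335.5 289.7]
top [0.1585, 0.552, 0.206] [146.  403.4]
top [0.1585, 0.552, 0.0] [172.9 392.6]
top [0.1585, 0.552, 0.27] [135.4 407.6]
top [0, 0, 0] [386.2 460.1]
hook top 0 [417.7 292.3]
hook top 0.0315 [420.1 291.3]
hook top 0.063 [422.6 290.2]
now top [351.7 313.4]
```

View pics/c.png

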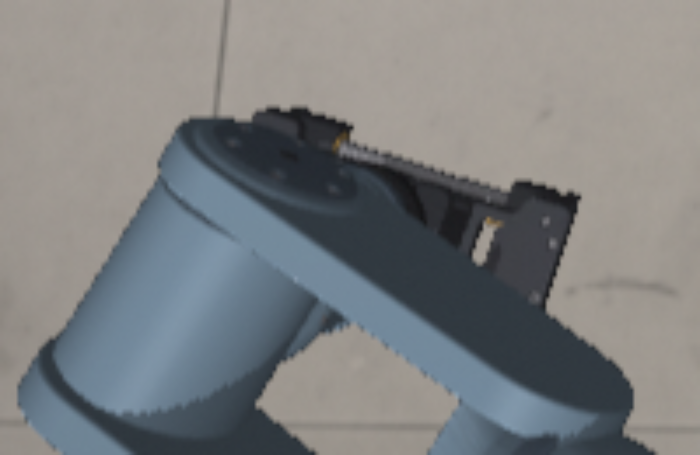

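```bash
python3 -c "
from h import *
for n,f in(('top','top0'),('top','t1'),('scene','scene0'),('scene','s1')):
    hsv=cv2.cvtColor(cv2.imread(f'pics/{f}.png'),cv2.COLOR_BGR2HSV)
    b=(abs(hsv[...,0].astype(int)-110)<14)&(hsv[...,1]>150)&(hsv[...,2]>60)
    for m,s,c in blobs(b):
        if 330<c[0]<470 and 240<c[1]<330:
            r=cv2.minAreaRect(np.argwhere(m)[:,::-1].astype(np.float32)); print(f,s,c.round(2),r)
"
```

```text
top0 [370 266  13  18 142] [375.82 274.27] ((375.8000183105469, 274.10003662109375), (16.994115829467773, 8.497057914733887), 63.43495178222656)
top0 [417 284  10  13  86] [421.59 290.41] ((421.5000305175781, 290.5), (12.649109840393066, 6.957010269165039), 71.56504821777344)
t1 [370 266  12  13 110] [375.15 272.38] ((375.20001220703125, 272.9000244140625), (14.310833930969238, 8.497057914733887), 63.43495178222656)
t1 [417 285  10  12  82] [421.62 290.7 ] ((421.5500183105469, 290.6499938964844), (12.33288288116455, 6.957010269165039), 71.56504821777344)
scene0 [356 265  12  21 157] [361.01 274.73] ((361.1000061035156, 274.70001220703125), (20.124608993530273, 9.391485214233398), 63.43495178222656)
scene0 [407 285   9  15  91] [410.57 291.88] ((410.550048828125, 291.6499938964844), (14.23024845123291, 6.957010269165039), 71.56504821777344)
s1 [407 286   8  14  78] [410.38 292.15] ((410.5344543457031, 292.086181640625), (13.184369087219238, 6.4993367195129395), 68.19859313964844)
```

The hook hasn't moved by even a pixel, yet the fingers closed completely. I'll probe it gently from above with the shut fingers, to see whether it is really at that spot and height.

{"fn": "arm_command", "kwargs": {"deltas": [{"travel": [0.002,-0.255,0],"twist": 0},{"travel": [0.002,-0.255,0],"twist": 0},{"travel": [0.002,-0.255,0],"twist": 0},{"travel": [0.002,-0.255,0],"twist": 0},{"travel": [0.002,-0.255,0],"twist": 0},{"travel": [0.002,-0.255,0],"twist": 0},{"travel": [0.002,-0.255,0.04],"twist": 0},{"travel": [0.002,-0.255,0.08],"twist": 0},{"travel": [0.002,-0.255,0.12],"twist": 0},{"travel": [0.002,-0.255,0.14],"twist": 0},{"travel": [0.002,-0.255,0.14],"twist": 0},{"travel": [0.002,-0.255,0.14],"twist": 0}]}}

```text
time_s: 5.92
position: [0.4255, -0.0971, 0.0807]
ee_rot: [0.524, -3.095, -0.003]
force: [0.6, -0.5, 0.4]
finger_gap: 0.008
finger_force: 0.0
```

{"fn": "arm_command", "kwargs": {"deltas": [{"travel": [0,0,0.004],"twist": 0},{"travel": [0,0,0.007],"twist": 0},{"travel": [0,0,0.01],"twist": 0},{"travel": [0,0,0.013],"twist": 0},{"travel": [0,0,0.016],"twist": 0},{"travel": [0,0,0.016],"twist": 0}]}}

```text
time_s: 6.42
position: [0.4264, -0.0965, 0.0684]
ee_rot: [0.527, -3.097, -0.0]
force: [-0.8, 0.9, 1.1]
finger_gap: 0.005
finger_force: 0.0
```

{"fn": "arm_command", "kwargs": {"deltas": [{"travel": [0,0.006,0.003],"twist": 0},{"travel": [0,0.006,0.006],"twist": 0},{"travel": [0,0.006,0.009],"twist": 0},{"travel": [0,0.006,0.009],"twist": 0}]}}

```text
time_s: 6.75
position: [0.4246, -0.0918, 0.0609]
ee_rot: [0.527, -3.096, -0.001]
force: [0.5, 0.6, 0.1]
finger_gap: 0.004
finger_force: 0.0
```

{"fn": "arm_command", "kwargs": {"deltas": [{"travel": [0,0,0.003],"twist": 0},{"travel": [0,0,0.006],"twist": 0},{"travel": [0,0,0.009],"twist": 0},{"travel": [0,0,0.009],"twist": 0}]}}

```text
time_s: 7.08
position: [0.4246, -0.092, 0.0537]
ee_rot: [0.526, -3.096, -0.001]
force: [0.3, 0.4, 0.1]
finger_gap: 0.005
finger_force: 0.0
```

There's no contact at z = 0.054. I'll look at where the gripper really is.

```bash
python3 -c "
from h import *
t=capture('top');s=capture('scene');cv2.imwrite('pics/t2.png',t);cv2.imwrite('pics/s2.png',s)
cv2.imwrite('pics/d.png',np.hstack([cv2.resize(t[200:340,330:490],None,fx=2.5,fy=2.5,interpolation=cv2.INTER_CUBIC),cv2.resize(s[200:340,330:490],None,fx=2.5,fy=2.5,interpolation=cv2.INTER_CUBIC)]))"
```

```text
(no output)
```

View pics/d.png

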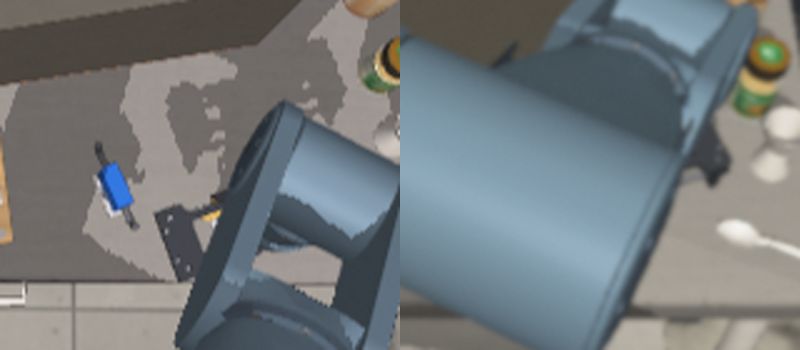

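```bash
python3 -c "
from h import *
def proj(n,X):
    p=camera_params(n);T=np.linalg.inv(np.array(p['T']));f=240/np.tan(np.radians(p['vertical_fov'])/2);c=T[:3,:3]@X+T[:3,3];return np.round((p['cx']+f*c[0]/c[2],p['cy']+f*c[1]/c[2]),1)
s=sense();M=R.from_rotvec(s['ee_rot']).as_matrix();p=s['position'];print(p,s['force'],s['joint_positions'])
for e,n in((1,'top'),(-1,'scene')):
  for b in(.064,.13):
    print(n,b,[proj(n,p+M@np.array([x,e*.0935,-b])) .tolist() for x in(-.0375,.0375)])
print(s['tau'])
"
```

```text
[ 0.42487802 -0.09211027  0.05407381] [-0.4672191  -0.89892454 -0.4450182 ] [-4.87890227e-01  7.91264271e-02  2.07038063e+00  1.40560392e-05
  9.92416743e-01 -2.39530929e+00]
top 0.064 [[386.9, 286.4], [397.4, 315.5]]
top 0.13 [[390.8, 283.7], [402.0, 314.3]]
scene 0.064 [[443.8, 255.5], [457.7, 281.4]]
scene 0.13 [[449.2, 241.3], [463.8, 267.7]]
[ 5.52605889e-04 -3.10103738e+01 -2.69997758e+01 -5.58786071e-02
  3.44176521e-02  1.00139712e-04]
```

Both ends of the gripper's body project where the reported pose says, so the lateral position is right. I'll keep probing down to check the height.

{"fn": "arm_command", "kwargs": {"deltas": [{"travel": [0,0,0.003],"twist": 0},{"travel": [0,0,0.006],"twist": 0},{"travel": [0,0,0.009],"twist": 0},{"travel": [0,0,0.012],"twist": 0},{"travel": [0,0,0.012],"twist": 0}]}}

```text
time_s: 7.6
position: [0.4245, -0.0919, 0.044]
ee_rot: [0.526, -3.096, -0.001]
force: [-0.4, 0.4, 0.4]
finger_gap: 0.004
finger_force: 0.0
```

{"fn": "arm_command", "kwargs": {"deltas": [{"travel": [0,0,0.003],"twist": 0},{"travel": [0,0,0.006],"twist": 0},{"travel": [0,0,0.009],"twist": 0},{"travel": [0,0,0.012],"twist": 0},{"travel": [0,0,0.012],"twist": 0}]}}

```text
time_s: 8.02
position: [0.4246, -0.092, 0.0345]
ee_rot: [0.526, -3.096, -0.001]
force: [-0.2, 0.1, 0.4]
finger_gap: 0.006
finger_force: 0.0
```

{"fn": "arm_command", "kwargs": {"deltas": [{"travel": [0,0,0.003],"twist": 0},{"travel": [0,0,0.006],"twist": 0},{"travel": [0,0,0.009],"twist": 0},{"travel": [0,0,0.012],"twist": 0},{"travel": [0,0,0.012],"twist": 0}]}}

```text
time_s: 8.43
position: [0.4306, -0.0965, 0.0319]
ee_rot: [-0.527, 3.089, -0.014]
force: [-12.8, -1.7, 54.1]
finger_gap: 0.008
finger_force: 27.2
```

Contact at a reported z of about 0.033. I'll back off at once, then touch bare table nearby to calibrate the height.

{"fn": "arm_command", "kwargs": {"deltas": [{"travel": [0,0,-0.015],"twist": 0},{"travel": [0,0,-0.05],"twist": 0},{"travel": [0,0,-0.09],"twist": 0},{"travel": [0,0,-0.13],"twist": 0},{"travel": [0,0,-0.17],"twist": 0},{"travel": [0,0.23,-0.2],"twist": 0},{"travel": [0,0.23,-0.2],"twist": 0},{"travel": [0,0.23,-0.2],"twist": 0},{"travel": [0,0.23,-0.2],"twist": 0},{"travel": [0,0.23,-0.2],"twist": 0},{"travel": [0,0.23,-0.2],"twist": 0}]}}

```text
time_s: 9.35
position: [0.3631, 0.0844, 0.1859]
ee_rot: [-0.533, 3.095, 0.001]
force: [0.2, -0.4, 0.4]
finger_gap: 0.003
finger_force: 0.0
```

```bash
python3 -c "
from h import *
go(.426,-.0915,.2,109)
t=capture('top');s=capture('scene');cv2.imwrite('pics/t3.png',t);cv2.imwrite('pics/s3.png',s)
for n,i in(('top',t),('scene',s)):
    hsv=cv2.cvtColor(i,cv2.COLOR_BGR2HSV)
    b=(abs(hsv[...,0].astype(int)-110)<14)&(hsv[...,1]>150)&(hsv[...,2]>60)
    for m,q,c in blobs(b):
        if 330<c[0]<470 and 240<c[1]<330:
            print(n,q,c.round(2),cv2.minAreaRect(np.argwhere(m)[:,::-1].astype(np.float32)))
cv2.imwrite('pics/e.png',np.vstack([cv2.resize(t[235:315,330:490],None,fx=3.7,fy=3.7),cv2.resize(s[240:320,330:490],None,fx=3.7,fy=3.7)]))"
```

```text
t 9.35 p [0.3631 0.0844 0.1859] yaw 109.55 F [ 0.2 -0.4  0.4] gap 0.3 ff 0.0
travel [-0.0005 -0.2335 -0.0177] twist 0.019
top [370 266  11  11  86] [374.8  271.06] ((374.6999816894531, 271.60003662109375), (11.700427055358887, 8.538147926330566), 71.56504821777344)
top [419 285   8  12  71] [422.1  290.68] ((422.3399658203125, 290.3799743652344), (11.596551895141602, 6.222539901733398), 81.8698959350586)
scene [407 285   9  15  82] [410.51 292.07] ((410.3000793457031, 292.1000061035156), (12.969193458557129, 6.708203315734863), 63.43495178222656)
```

View pics/e.png

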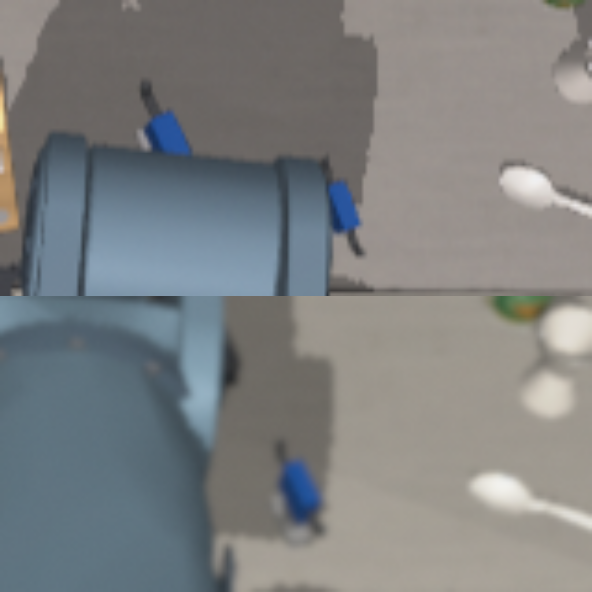

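The hook is still upright and unmoved, with its centre near (422,291) in the top view. Its 63 mm top was met at a reported z of about 0.033, so the reported height seems about 30 mm too low. I'll regrasp that much lower, in small steps.

{"fn": "arm_command", "kwargs": {"deltas": [{"travel": [0,-0.234,-0.018],"twist": 0},{"travel": [0,-0.234,-0.018],"twist": 0},{"travel": [0,-0.234,-0.018],"twist": 0},{"travel": [0,-0.234,-0.018],"twist": 0},{"travel": [0,-0.234,-0.018],"twist": 0},{"travel": [0,-0.234,-0.018],"twist": 0},{"travel": [0,-0.234,-0.018],"twist": 0},{"travel": [0,-0.234,0.03],"twist": 0},{"travel": [0,-0.234,0.07],"twist": 0},{"travel": [0,-0.234,0.1],"twist": 0},{"travel": [0,-0.234,0.1],"twist": 0},{"travel": [0,-0.234,0.1],"twist": 0}], "fingers": 1, "force": 10}}

```text
time_s: 10.45
position: [0.4246, -0.0941, 0.1045]
ee_rot: [0.527, -3.094, -0.004]
force: [0.1, -0.6, 1.1]
finger_gap: 0.887
finger_force: 0.0
```

```bash
python3 -c "
from h import *
go(.426,-.0915,.033,109)"
```

```text
t 10.45 p [ 0.4246 -0.0941  0.1045] yaw 109.32 F [ 0.1 -0.6  1.1] gap 78.1 ff 0.0
travel [-0.0029  0.0022  0.0894] twist 0.011
```

{"fn": "arm_command", "kwargs": {"deltas": [{"travel": [-0.001,0.002,0],"twist": 0},{"travel": [-0.001,0.002,0],"twist": 0},{"travel": [-0.001,0.002,0],"twist": 0},{"travel": [-0.001,0.002,0.03],"twist": 0},{"travel": [-0.001,0.002,0.06],"twist": 0},{"travel": [-0.001,0.002,0.08],"twist": 0},{"travel": [-0.001,0.002,0.09],"twist": 0},{"travel": [-0.001,0.002,0.095],"twist": 0},{"travel": [-0.001,0.002,0.1],"twist": 0},{"travel": [-0.001,0.002,0.1],"twist": 0}]}}

```text
time_s: 11.28
position: [0.4267, -0.0936, 0.0258]
ee_rot: [-0.526, 3.097, -0.001]
force: [0.5, -0.6, 0.4]
finger_gap: 0.996
finger_force: 0.0
```

{"fn": "arm_command", "kwargs": {"deltas": [{"travel": [0,0,0.004],"twist": 0},{"travel": [0,0,0.008],"twist": 0},{"travel": [0,0,0.012],"twist": 0},{"travel": [0,0,0.012],"twist": 0}]}}

```text
time_s: 11.62
position: [0.426, -0.0933, 0.0155]
ee_rot: [0.526, -3.097, -0.0]
force: [0.1, 0.0, 0.2]
finger_gap: 0.998
finger_force: 0.0
```

{"fn": "arm_command", "kwargs": {"deltas": [{"travel": [0,0,0.004],"twist": 0},{"travel": [0,0,0.008],"twist": 0},{"travel": [0,0,0.01],"twist": 0},{"travel": [0,0,0.01],"twist": 0}]}}

```text
time_s: 11.95
position: [0.4259, -0.0932, 0.0074]
ee_rot: [0.526, -3.097, -0.001]
force: [-0.1, -0.6, 0.4]
finger_gap: 1.001
finger_force: 0.0
```

{"fn": "arm_command", "kwargs": {"deltas": [{"travel": [0,0,0],"twist": 0},{"travel": [0,0,0],"twist": 0},{"travel": [0,0,0],"twist": 0},{"travel": [0,0,0],"twist": 0},{"travel": [0,0,0],"twist": 0},{"travel": [0,0,0],"twist": 0},{"travel": [0,0,0],"twist": 0},{"travel": [0,0,0],"twist": 0},{"travel": [0,0,0],"twist": 0},{"travel": [0,0,0],"twist": 0},{"travel": [0,0,0],"twist": 0},{"travel": [0,0,0],"twist": 0}], "fingers": 0, "force": 8}}

```text
time_s: 12.95
position: [0.4263, -0.0934, 0.0078]
ee_rot: [0.526, -3.097, 0.0]
force: [-0.2, -0.3, -0.2]
finger_gap: 0.161
finger_force: 8.0
```

{"fn": "arm_command", "kwargs": {"deltas": [{"travel": [0,0,0],"twist": 0},{"travel": [0,0,0],"twist": 0}]}}

```text
time_s: 13.12
position: [0.4263, -0.0934, 0.0078]
ee_rot: [-0.527, 3.097, -0.0]
force: [-0.4, 0.2, -0.2]
finger_gap: 0.157
finger_force: 8.0
```

The gap is 13.9 mm, so this is the meant 14 mm grip. With the hook still standing on the table, its underside height is the reported z minus 0.0078. I'll firm up the grip and lift.

{"fn": "arm_command", "kwargs": {"deltas": [{"travel": [0,0,0],"twist": 0},{"travel": [0,0,0],"twist": 0},{"travel": [0,0,-0.01],"twist": 0},{"travel": [0,0,-0.03],"twist": 0},{"travel": [0,0,-0.06],"twist": 0},{"travel": [0,0,-0.1],"twist": 0},{"travel": [0,0,-0.14],"twist": 0},{"travel": [0,0,-0.16],"twist": 0},{"travel": [0,0,-0.16],"twist": 0}], "fingers": 0, "force": 45}}

```text
time_s: 13.87
position: [0.429, -0.0947, 0.1403]
ee_rot: [-0.526, 3.091, -0.008]
force: [0.0, 0.5, -1.0]
finger_gap: 0.154
finger_force: 45.0
```

```bash
python3 -c "
from h import *
go(.40,.269,.13,7.5)"
```

```text
t 13.8667 p [ 0.429  -0.0947  0.1403] yaw 109.3 F [ 0.   0.5 -1. ] gap 13.5 ff 44.9934823717922
travel [-0.116   0.4411  0.0109] twist 3.554
```

{"fn": "arm_command", "kwargs": {"deltas": [{"travel": [-0.03,0.03,0],"twist": 0},{"travel": [-0.06,0.07,0],"twist": 0.2},{"travel": [-0.09,0.11,0.01],"twist": 0.4},{"travel": [-0.11,0.15,0.01],"twist": 0.6},{"travel": [-0.116,0.19,0.01],"twist": 0.8},{"travel": [-0.116,0.24,0.01],"twist": 1},{"travel": [-0.116,0.29,0.01],"twist": 1},{"travel": [-0.116,0.34,0.01],"twist": 1},{"travel": [-0.116,0.39,0.01],"twist": 1},{"travel": [-0.116,0.42,0.01],"twist": 1},{"travel": [-0.116,0.44,0.01],"twist": 1},{"travel": [-0.116,0.44,0.01],"twist": 1}]}}

```text
time_s: 14.87
position: [0.3952, 0.2717, 0.1266]
ee_rot: [-0.25, -3.129, 0.0]
force: [-0.3, 0.7, -0.6]
finger_gap: 0.153
finger_force: 45.0
```

{"fn": "arm_command", "kwargs": {"deltas": [{"travel": [0,0,0],"twist": 0.25},{"travel": [0,0,0],"twist": 0.5},{"travel": [0,0,0],"twist": 0.75},{"travel": [0,0,0],"twist": 1},{"travel": [0,0,0],"twist": 1}]}}

```text
time_s: 15.28
position: [0.3973, 0.2685, 0.1269]
ee_rot: [-1.03, -2.967, 0.002]
force: [0.0, -0.1, -1.5]
finger_gap: 0.153
finger_force: 45.0
```

{"fn": "arm_command", "kwargs": {"deltas": [{"travel": [0,0,0],"twist": 0.25},{"travel": [0,0,0],"twist": 0.5},{"travel": [0,0,0],"twist": 0.75},{"travel": [0,0,0],"twist": 1},{"travel": [0,0,0],"twist": 1}]}}

```text
time_s: 15.7
position: [0.3974, 0.2687, 0.1272]
ee_rot: [-1.728, -2.623, 0.002]
force: [-0.7, -0.1, -0.8]
finger_gap: 0.153
finger_force: 45.0
```

```bash
python3 -c "
from h import *
go(.4543,.2691,.07,7.5)"
```

```text
t 15.7 p [0.3974 0.2687 0.1272] yaw 23.27 F [-0.7 -0.1 -0.8] gap 13.5 ff 44.99504319392145
travel [-0.0277  0.0656  0.0714] twist 0.55
```

{"fn": "arm_command", "kwargs": {"deltas": [{"travel": [-0.01,0.02,0],"twist": 0.2},{"travel": [-0.02,0.04,0.02],"twist": 0.4},{"travel": [-0.0277,0.06,0.04],"twist": 0.55},{"travel": [-0.0277,0.0656,0.06],"twist": 0.55},{"travel": [-0.0277,0.0656,0.071],"twist": 0.55},{"travel": [-0.0277,0.0656,0.071],"twist": 0.55},{"travel": [-0.0277,0.0656,0.071],"twist": 0.55}]}}

```text
time_s: 16.28
position: [0.4534, 0.2695, 0.0704]
ee_rot: [-2.065, -2.366, 0.003]
force: [0.8, 0.4, -1.4]
finger_gap: 0.152
finger_force: 45.0
```

```bash
python3 -c "
from h import *
go(.4543,.2691,.053,7.5)
t=capture('top');s=capture('scene')
cv2.imwrite('pics/t4.png',t);cv2.imwrite('pics/f.png',np.vstack([cv2.resize(t[235:315,215:365],None,fx=3.7,fy=3.7,interpolation=cv2.INTER_CUBIC),cv2.resize(s[245:325,195:345],None,fx=3.7,fy=3.7,interpolation=cv2.INTER_CUBIC)]))"
```

```text
t 16.2833 p [0.4534 0.2695 0.0704] yaw 7.77 F [ 0.8  0.4 -1.4] gap 13.3 ff 44.993554428219795
travel [-0.0006  0.001   0.0217] twist 0.01
```

View pics/f.png

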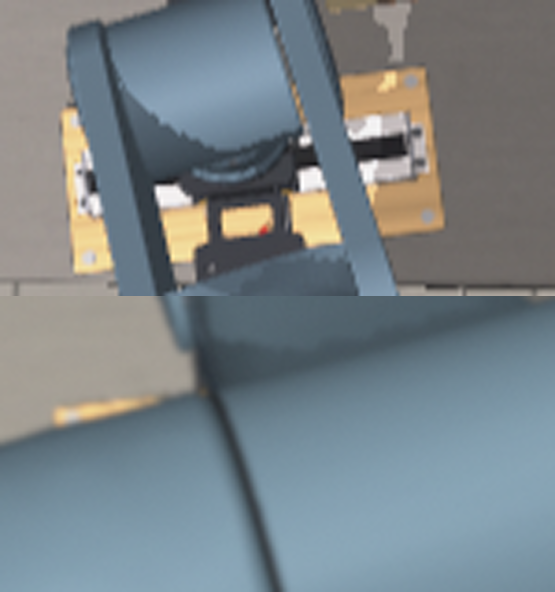

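{"fn": "arm_command", "kwargs": {"deltas": [{"travel": [0,0.001,0.006],"twist": 0.01},{"travel": [0,0.001,0.012],"twist": 0.01},{"travel": [0,0.001,0.018],"twist": 0.01},{"travel": [0,0.001,0.021],"twist": 0.01},{"travel": [0,0.001,0.021],"twist": 0.01},{"travel": [0,0.001,0.021],"twist": 0.01}]}}

```text
time_s: 16.88
position: [0.455, 0.27, 0.0539]
ee_rot: [-2.075, -2.358, 0.001]
force: [0.3, 0.1, -0.4]
finger_gap: 0.159
finger_force: 45.0
```

{"fn": "arm_command", "kwargs": {"deltas": [{"travel": [0,0,0.002],"twist": 0},{"travel": [0,0,0.004],"twist": 0},{"travel": [0,0,0.006],"twist": 0},{"travel": [0,0,0.006],"twist": 0},{"travel": [0,0,0.006],"twist": 0}]}}

```text
time_s: 17.3
position: [0.4552, 0.2701, 0.0494]
ee_rot: [-2.075, -2.358, 0.0]
force: [-0.5, -0.4, -1.2]
finger_gap: 0.154
finger_force: 45.0
```

```bash
python3 -c "
from h import *
go(.4543,.2691,.053,7.5);print(sense()['torque'])"
```

```text
t 17.3 p [0.4552 0.2701 0.0494] yaw 7.31 F [-0.5 -0.4 -1.2] gap 13.5 ff 44.99355680309236
travel [-0.0011 -0.0013 -0.0045] twist -0.007
[-0.10505581  0.1600212   0.00309595]
```

{"fn": "arm_command", "kwargs": {"deltas": [{"travel": [0,-0.0005,0.001],"twist": 0},{"travel": [0,-0.0005,0.002],"twist": 0},{"travel": [0,-0.0005,0.003],"twist": 0},{"travel": [0,-0.0005,0.003],"twist": 0},{"travel": [0,-0.0005,0.003],"twist": 0}]}}

```text
time_s: 17.72
position: [0.4549, 0.27, 0.0469]
ee_rot: [-2.075, -2.358, 0.0]
force: [-0.7, -0.1, -0.9]
finger_gap: 0.153
finger_force: 45.0
```

The underside is about 3 mm below the lip tops with no force, so the foot has entered the slot. I'll continue down to the strip.

{"fn": "arm_command", "kwargs": {"deltas": [{"travel": [0,0,0.001],"twist": 0},{"travel": [0,0,0.002],"twist": 0},{"travel": [0,0,0.003],"twist": 0},{"travel": [0,0,0.004],"twist": 0},{"travel": [0,0,0.004],"twist": 0},{"travel": [0,0,0.004],"twist": 0}]}}

```text
time_s: 18.22
position: [0.4548, 0.27, 0.0437]
ee_rot: [-2.075, -2.358, 0.0]
force: [0.1, -0.4, -0.2]
finger_gap: 0.156
finger_force: 45.0
```

{"fn": "arm_command", "kwargs": {"deltas": [{"travel": [0,0,0.001],"twist": 0},{"travel": [0,0,0.002],"twist": 0},{"travel": [0,0,0.003],"twist": 0},{"travel": [0,0,0.004],"twist": 0},{"travel": [0,0,0.004],"twist": 0},{"travel": [0,0,0.004],"twist": 0}]}}

```text
time_s: 18.72
position: [0.4548, 0.27, 0.0405]
ee_rot: [-2.075, -2.358, 0.0]
force: [0.4, -0.5, -0.8]
finger_gap: 0.156
finger_force: 45.0
```

{"fn": "arm_command", "kwargs": {"deltas": [{"travel": [0,0,0.001],"twist": 0},{"travel": [0,0,0.002],"twist": 0},{"travel": [0,0,0.003],"twist": 0},{"travel": [0,0,0.004],"twist": 0},{"travel": [0,0,0.005],"twist": 0},{"travel": [0,0,0.005],"twist": 0}]}}

```text
time_s: 19.22
position: [0.4551, 0.2701, 0.0368]
ee_rot: [2.075, 2.358, 0.0]
force: [-0.4, -0.3, 3.3]
finger_gap: 0.153
finger_force: 45.0
```

{"fn": "arm_command", "kwargs": {"deltas": [{"travel": [0,0,0.001],"twist": 0},{"travel": [0,0,0.002],"twist": 0},{"travel": [0,0,0.003],"twist": 0},{"travel": [0,0,0.004],"twist": 0},{"travel": [0,0,0.004],"twist": 0},{"travel": [0,0,0.004],"twist": 0}]}}

```text
time_s: 19.72
position: [0.4551, 0.2701, 0.0338]
ee_rot: [2.075, 2.358, 0.001]
force: [-2.0, -0.4, 6.6]
finger_gap: 0.149
finger_force: 45.0
```

{"fn": "arm_command", "kwargs": {"deltas": [{"travel": [0,0,0.001],"twist": 0},{"travel": [0,0,0.002],"twist": 0},{"travel": [0,0,0.003],"twist": 0},{"travel": [0,0,0.004],"twist": 0},{"travel": [0,0,0.0045],"twist": 0},{"travel": [0,0,0.0045],"twist": 0},{"travel": [0,0,0.0045],"twist": 0}]}}

```text
time_s: 20.3
position: [0.4552, 0.2702, 0.0306]
ee_rot: [2.075, 2.358, 0.001]
force: [-2.1, -1.3, 10.1]
finger_gap: 0.156
finger_force: 45.0
```

```bash
python3 -c "
from h import *
go(.4549,.270,.0306,7.5);print(sense()['torque'])"
```

```text
t 20.3 p [0.4552 0.2702 0.0306] yaw 7.31 F [-2.1 -1.3 10.1] gap 13.7 ff 45.012726075947285
travel [-0.0001 -0.0004 -0.    ] twist -0.007
[-0.33504264  0.70207063 -0.00589494]
```

The foot is pressed about 9 mm into the strip. Now the quarter turn, gently and in parts.

{"fn": "arm_command", "kwargs": {"deltas": [{"travel": [0,-0.0006,0],"twist": -0.1},{"travel": [0,-0.0006,0],"twist": -0.2},{"travel": [0,-0.0006,0],"twist": -0.3},{"travel": [0,-0.0006,0],"twist": -0.4},{"travel": [0,-0.0006,0],"twist": -0.4}]}}

```text
time_s: 20.72
position: [0.4558, 0.2703, 0.031]
ee_rot: [1.825, 2.555, 0.003]
force: [-0.1, -1.7, 8.9]
finger_gap: 0.15
finger_force: 45.0
```

```bash
python3 -c "
from h import *
go(.4549,.270,.0306,97.5);print(sense()['torque'])"
```

```text
t 20.7167 p [0.4558 0.2703 0.031 ] yaw 18.91 F [-0.1 -1.7  8.9] gap 13.2 ff 44.99808272346854
travel [-0.0001 -0.0012  0.0005] twist -2.743
[-0.19646042  0.25725523  0.04208573]
```

{"fn": "arm_command", "kwargs": {"deltas": [{"travel": [0,0,0.0006],"twist": -0.15},{"travel": [0,0,0.0006],"twist": -0.3},{"travel": [0,0,0.0006],"twist": -0.45},{"travel": [0,0,0.0006],"twist": -0.6},{"travel": [0,0,0.0006],"twist": -0.75},{"travel": [0,0,0.0006],"twist": -0.9},{"travel": [0,0,0.0006],"twist": -0.9}]}}

```text
time_s: 21.3
position: [0.4559, 0.2704, 0.0306]
ee_rot: [1.207, 2.898, 0.003]
force: [-1.3, -1.3, 9.3]
finger_gap: 0.153
finger_force: 45.0
```

```bash
python3 -c "
from h import *
go(.4549,.270,.0306,97.5);print(sense()['torque'])"
```

```text
t 21.3 p [0.4559 0.2704 0.0306] yaw 44.78 F [-1.3 -1.3  9.3] gap 13.5 ff 44.99802980571985
travel [ 0.0006 -0.0012  0.0001] twist -1.84
[-0.1222001   0.23815956  0.05877387]
```

{"fn": "arm_command", "kwargs": {"deltas": [{"travel": [0,0,0],"twist": -0.15},{"travel": [0,0,0],"twist": -0.3},{"travel": [0,0,0],"twist": -0.45},{"travel": [0,0,0],"twist": -0.6},{"travel": [0,0,0],"twist": -0.75},{"travel": [0,0,0],"twist": -0.9},{"travel": [0,0,0],"twist": -0.9}]}}

```text
time_s: 21.88
position: [0.455, 0.27, 0.0303]
ee_rot: [0.53, 3.096, 0.0]
force: [-2.5, -1.2, 10.8]
finger_gap: 0.155
finger_force: 45.0
```

{"fn": "arm_command", "kwargs": {"deltas": [{"travel": [0,0,0],"twist": -0.15},{"travel": [0,0,0],"twist": -0.3},{"travel": [0,0,0],"twist": -0.45},{"travel": [0,0,0],"twist": -0.6},{"travel": [0,0,0],"twist": -0.75},{"travel": [0,0,0],"twist": -0.93},{"travel": [0,0,0],"twist": -0.93}]}}

```text
time_s: 22.47
position: [0.4559, 0.2704, 0.0306]
ee_rot: [-0.198, 3.132, 0.001]
force: [-1.7, -0.8, 9.7]
finger_gap: 0.152
finger_force: 45.0
```

```bash
python3 -c "
from h import *
go(.4549,.270,.0365,97.5);print(sense()['torque'])"
```

```text
t 22.4667 p [0.4559 0.2704 0.0306] yaw 97.24 F [-1.7 -0.8  9.7] gap 13.4 ff 44.99430486001074
travel [ 0.0013 -0.0004 -0.0073] twist -0.009
[-0.09815786  0.1701039   0.03373714]
```

{"fn": "arm_command", "kwargs": {"deltas": [{"travel": [0.001,0,0],"twist": 0},{"travel": [0.001,0,-0.001],"twist": 0},{"travel": [0.001,0,-0.002],"twist": 0},{"travel": [0.001,0,-0.003],"twist": 0},{"travel": [0.001,0,-0.004],"twist": 0},{"travel": [0.001,0,-0.005],"twist": 0},{"travel": [0.001,0,-0.006],"twist": 0},{"travel": [0.001,0,-0.0065],"twist": 0},{"travel": [0.001,0,-0.0065],"twist": 0}]}}

```text
time_s: 23.22
position: [0.4557, 0.2703, 0.0356]
ee_rot: [-0.191, 3.132, 0.001]
force: [2.6, -0.2, 5.6]
finger_gap: 0.154
finger_force: 45.0
```

```bash
python3 -c "
from h import *
go(.4549,.270,.0365,97.5);print(sense()['torque'])"
```

```text
t 23.2167 p [0.4557 0.2703 0.0356] yaw 96.96 F [ 2.6 -0.2  5.6] gap 13.6 ff 44.993501510471106
travel [ 0.001  -0.0003 -0.0011] twist -0.019
[ 0.04987017 -0.55958993 -0.01552635]
```

{"fn": "arm_command", "kwargs": {"deltas": [{"travel": [-0.0005,0,-0.0004],"twist": 0},{"travel": [-0.0005,0,-0.0008],"twist": 0},{"travel": [-0.0005,0,-0.0008],"twist": 0}], "force": 5}}

```text
time_s: 23.47
position: [0.4549, 0.2702, 0.0356]
ee_rot: [-0.191, 3.134, 0.001]
force: [2.7, 2.3, 5.3]
finger_gap: 0.161
finger_force: 5.0
```

{"fn": "arm_command", "kwargs": {"deltas": [{"travel": [0,0,0],"twist": 0},{"travel": [0,0,0],"twist": 0},{"travel": [0,0,0],"twist": 0},{"travel": [0,0,0],"twist": 0},{"travel": [0,0,0],"twist": 0},{"travel": [0,0,0],"twist": 0}], "fingers": 0.6}}

```text
time_s: 23.97
position: [0.4536, 0.2698, 0.0348]
ee_rot: [0.191, -3.135, 0.0]
force: [0.1, -0.3, 0.3]
finger_gap: 0.585
finger_force: 0.0
```

{"fn": "arm_command", "kwargs": {"deltas": [{"travel": [0,0,-0.02],"twist": 0},{"travel": [0,0,-0.05],"twist": 0},{"travel": [0,0,-0.09],"twist": 0},{"travel": [0,0,-0.13],"twist": 0},{"travel": [0,0,-0.17],"twist": 0},{"travel": [0,0,-0.2],"twist": 0},{"travel": [0,0,-0.2],"twist": 0}]}}

```text
time_s: 24.55
position: [0.4572, 0.2711, 0.2012]
ee_rot: [-0.191, 3.126, 0.004]
force: [0.5, 0.9, 0.6]
finger_gap: 0.601
finger_force: 0.0
```

```bash
python3 -c "
from h import *
go(.35,-.12,.19,97)"
```

```text
t 24.55 p [0.4572 0.2711 0.2012] yaw 96.99 F [0.5 0.9 0.6] gap 52.8 ff 0.0
travel [ 0.1925 -0.4689  0.0113] twist -0.001
```

I'll clear the view by moving right, on the robot's side, and look.

{"fn": "arm_command", "kwargs": {"deltas": [{"travel": [0.04,0,0],"twist": 0},{"travel": [0.09,0,0],"twist": 0},{"travel": [0.12,-0.05,0],"twist": 0},{"travel": [0.12,-0.1,0],"twist": 0},{"travel": [0.12,-0.15,0],"twist": 0},{"travel": [0.12,-0.2,0],"twist": 0},{"travel": [0.12,-0.25,0],"twist": 0},{"travel": [0.12,-0.3,0],"twist": 0},{"travel": [0.12,-0.35,0],"twist": 0},{"travel": [0.12,-0.4,0],"twist": 0},{"travel": [0.12,-0.44,0],"twist": 0},{"travel": [0.12,-0.44,0],"twist": 0}]}}

```text
time_s: 25.55
position: [0.4016, -0.0961, 0.1948]
ee_rot: [0.182, -3.136, 0.003]
force: [-0.5, 0.1, -0.0]
finger_gap: 0.598
finger_force: 0.0
```

```bash
python3 -c "
from h import *
t=capture('top');s=capture('scene')
cv2.imwrite('pics/t5.png',t);cv2.imwrite('pics/s5.png',s)
cv2.imwrite('pics/g.png',np.vstack([cv2.resize(t[235:315,215:365],None,fx=3.7,fy=3.7,interpolation=cv2.INTER_CUBIC),cv2.resize(s[245:325,195:345],None,fx=3.7,fy=3.7,interpolation=cv2.INTER_CUBIC)]))
C={}
for n,i in(('top',t),('scene',s)):
    hsv=cv2.cvtColor(i,cv2.COLOR_BGR2HSV)
    b=(abs(hsv[...,0].astype(int)-110)<14)&(hsv[...,1]>150)&(hsv[...,2]>60)
    for m,q,c in blobs(b):
        if 230<c[0]<320 and 230<c[1]<320:
            P=cast(n,np.argwhere(m)[:,::-1],.085)[:,:2];w,V=np.linalg.eigh(np.cov(P.T));C[n]=c
            print(n,q,c.round(2),P.mean(0),np.degrees(np.arctan2(V[1,1],V[0,1]))%180)
if len(C)==2:
    X=tri(C['scene'],C['top']);print('tri',X,'e',-X[0]*.1305+X[1]*.991,'d',X[0]*.991+X[1]*.1305)
"
```

```text
top [279 269   7  14  72] [282.12 276.1 ] [0.45571495 0.27035759] 7.3982520819348565
```

View pics/g.png

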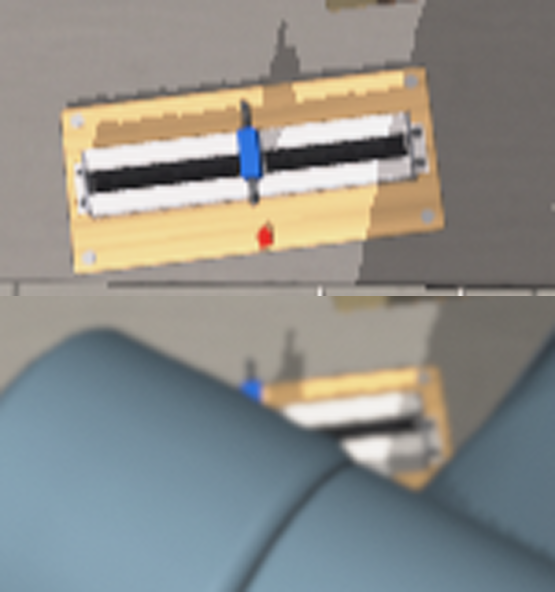

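The top view shows the hook upright at (282,276), lying across the rail at 7.4° (the board is at 7.5°) and in line with the pointer, about 1 mm off along the rail. I'll hand it in.

```bash
python3 -c "
from rig import *
print(hand_in())"
```

```text
the job is handed in; nothing more can be done
None
```

The hook is handed in, locked upright and square across the rail about 1 mm from the pointer by the top camera. Its final seated height was not measured, and hand-in returned no verdict.

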